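# Put the wax-seal stamps away from the cooling slab into their storage rack

## Task

The letters are sealed: move the row of four seal stamps from the marble cooling slab to the storage rack, each into the block that is bored for it - the smallest stamp in the smallest bore, and so on up to the largest. Each stamp must stand upright on its die at the bottom of its own bore; lower it in, since a drop would mar the engraved face.

Things in the scene. Friction and masses are not known exactly. Their poses are not given: they have to be found in the camera images.
- stamp_a_mid (a point): Centre of the smallest of four wax-seal stamps that stand upright in a row, in shuffled order, in the marble slab. Round: a brass die at the foot, 20 mm in diameter, and above it a dark turned wooden handle, widest (20 mm across) from 43 to 56 mm above the foot; 70 mm tall in all, this point half-way up (35 mm above the foot), z up. Grasp it by the widest part of the handle, from above.
- stamp_b_mid (a point): Centre of the second smallest of four wax-seal stamps that stand upright in a row, in shuffled order, in the marble slab. Round: a brass die at the foot, 27 mm in diameter, and above it a dark turned wooden handle, a pear widest (27 mm across) about 64 mm above the foot; 78 mm tall in all, this point half-way up (39 mm above the foot), z up. Grasp it by the widest part of the handle, from above.
- stamp_c_mid (a point): Centre of the second largest of four wax-seal stamps that stand upright in a row, in shuffled order, in the marble slab. Round: a brass die at the foot, 34 mm in diameter, and above it a dark turned wooden handle, widest (34 mm across) from 53 to 69 mm above the foot; 86 mm tall in all, this point half-way up (43 mm above the foot), z up. Grasp it by the widest part of the handle, from above.
- stamp_d_mid (a point): Centre of the largest of four wax-seal stamps that stand upright in a row, in shuffled order, in the marble slab. Round: a brass die at the foot, 41 mm in diameter, and above it a dark turned wooden handle, widest (39 mm across) from 58 to 75 mm above the foot; 94 mm tall in all, this point half-way up (47 mm above the foot), z up. Grasp it by the widest part of the handle, from above.
- block_a: Pale block, 62 mm square, 30 mm high, fixed in the tray; one of four in a row in shuffled order, told apart by their bores. This has the smallest round bore: 25 mm wide, 20 mm deep, central, vertical, its mouth countersunk at 45 degrees to 35 mm; for the 20 mm die. Origin: centre of the underside, z up, y along the row; bore floor at z = +10 mm, mouth at +30 mm.
- block_b: Pale block, 62 mm square, 30 mm high, fixed in the tray; one of four in a row in shuffled order, told apart by their bores. This has the second smallest round bore: 32 mm wide, 20 mm deep, central, vertical, its mouth countersunk at 45 degrees to 42 mm; for the 27 mm die. Origin: centre of the underside, z up, y along the row; bore floor at z = +10 mm, mouth at +30 mm.
- block_c: Pale block, 62 mm square, 30 mm high, fixed in the tray; one of four in a row in shuffled order, told apart by their bores. This has the second largest round bore: 39 mm wide, 20 mm deep, central, vertical, its mouth countersunk at 45 degrees to 49 mm; for the 34 mm die. Origin: centre of the underside, z up, y along the row; bore floor at z = +10 mm, mouth at +30 mm.
- block_d: Pale block, 62 mm square, 30 mm high, fixed in the tray; one of four in a row in shuffled order, told apart by their bores. This has the largest round bore: 46 mm wide, 20 mm deep, central, vertical, its mouth countersunk at 45 degrees to 56 mm; for the 41 mm die. Origin: centre of the underside, z up, y along the row; bore floor at z = +10 mm, mouth at +30 mm.
- cooling_slab: White marble cooling slab, 84 x 276 mm, 20 mm high, fixed: four round wells 50 mm wide and 5 mm deep in a row along its y axis at 64 mm spacing, in which the stamps stand (well floor 15 mm above the desk). Origin: centre of its underside; y along the row.
- rack_tray: Dark wooden storage tray, 78 x 272 mm, walls 16 mm high, fixed, that holds the four blocks side by side at 64 mm spacing along its y axis, their undersides 6 mm above the desk. Origin: centre of its underside; y along the row.

How it is judged:
At the end, for the whole second after the job is handed in: Each of the four stamps stands released and at rest in its own block's bore: its centre within 7 mm of the bore's axis, its foot within 4 mm of the bore's floor, tilted less than 0.15 rad (horizontal distance between stamp_a_mid and block_a below 0.007 m and z of stamp_a_mid in the frame of block_a between 0.041 and 0.049 m and angle between each of stamp_a_mid, stamp_b_mid, stamp_c_mid, stamp_d_mid's own z axis and vertical below 0.15 rad and linear speed of each of stamp_a, stamp_b, stamp_c, stamp_d below 0.02 m/s and horizontal distance between stamp_b_mid and block_b below 0.007 m and z of stamp_b_mid in the frame of block_b between 0.045 and 0.053 m and horizontal distance between stamp_c_mid and block_c below 0.007 m and z of stamp_c_mid in the frame of block_c between 0.049 and 0.057 m and horizontal distance between stamp_d_mid and block_d below 0.007 m and z of stamp_d_mid in the frame of block_d between 0.053 and 0.061 m); the robot touches nothing.
It fails at once if the smallest stamp is dropped (it moves faster than 0.8 m/s with no finger on it, as after a fall of about 3 cm) (linear speed of stamp_a above 0.8 m/s and contact force between the fingers and stamp_a below 0.1 N).
It fails at once if the second smallest stamp is dropped (it moves faster than 0.8 m/s with no finger on it, as after a fall of about 3 cm) (linear speed of stamp_b above 0.8 m/s and contact force between the fingers and stamp_b below 0.1 N).
It fails at once if the second largest stamp is dropped (it moves faster than 0.8 m/s with no finger on it, as after a fall of about 3 cm) (linear speed of stamp_c above 0.8 m/s and contact force between the fingers and stamp_c below 0.1 N).
It fails at once if the largest stamp is dropped (it moves faster than 0.8 m/s with no finger on it, as after a fall of about 3 cm) (linear speed of stamp_d above 0.8 m/s and contact force between the fingers and stamp_d below 0.1 N).
It also fails if it takes over 106 s, if anything falls off the work surface, if the arm or the gripper's body presses on something with over 40 N, if the wrist force passes 120 N, or if a joint passes its speed limit or range.

## Robot

A 6-joint arm with a two-finger parallel gripper is mounted at the origin on the work surface; the furniture and walls round the work are solid. World frame = base frame: x ahead of the robot, y to its left, z up, the work surface at z = 0. Lengths are in m, angles in rad, forces in N, time in s.
With the tool pointing down it reaches from about 0.25 to 0.775 m from the base axis. Payload 4 kg.
Tool frame: the origin (TCP) lies at the very end of the fingers, on their centre line; the grasp point (between the pads) lies 19 mm behind it (robot.pinch_z is the distance from the TCP to the grasp point, in m); z points along the fingers, y is the line along which they close (so a half turn about z gives the same grasp; the last joint's range is limited). The gripper opens to 94 mm and grips with 3 to 60 N. Pads are 16 mm wide; open, the fingers measure 119 mm over their backs; the gripper's body (75 mm by 177 mm) begins 78 mm behind the grasp point.
Start: joints at [-1.26, 0.087, 1.371, -0, 1.684, -0.103], TCP at [0.221, -0.504, 0.206] pointing down, gripper open.
Joint ranges: [-3.1, 3.1], [-0.76, 2.03], [0.27, 2.55], [-1.08, 4.22], [0.17, 2.65], [-2.57, 2.57]. Speed limits (rad/s): [2.79, 2.79, 3.14, 3.14, 3.14, 3.14].

## Interface

Orientations are given as [roll, pitch, yaw] about the fixed x, y, z axes, in that order (R = Rz(yaw) Ry(pitch) Rx(roll)).
In Python, from bench import robot gives the robot as it stands.
- The arm moves only by the tool arm_command, never from a script. Its argument "targets" is one flat list of numbers, 7 for each row, row after row: the turn, a rotation vector about the tool's x, y, z in degrees, then the shift along the tool's x, y, z in mm, then the closure, from -1 (fully open) to 1 (shut). In form: [ax, ay, az, x, y, z, hand, ax, ay, az, x, y, z, hand, ...]. A call has 1 to 20 rows; each row is the pose to reach, as a shift and turn from the pose commanded when the call began, along the tool's axes at that moment; what a row does not reach only later rows make up. A row lasts 1/10 s, in which the tool goes at most 50 mm and 8.59 degrees, less where a joint would pass 70% of its speed; a pose out of reach is approached as far as the arm can. A call with a gripper value outside its range is refused whole. The fingers move at their own pace and stop on an object; the grip force is fixed at half the most. Time passes only in rows, so rows that repeat a pose let the fingers close. It gives the time, the measured TCP pose, the force, the opening and the grip force at its end, in the units of the state.
- robot.get_obs(): the state, without advancing time (a new reading comes with each control period).
- robot.snapshot(name): name is "scene" or "top"; returns a dict with "color" (480x640x3 uint8, red, green, blue), "range_z" (480x640 float32, m along the optical axis (not along the pixel's ray), 0 where there is no reading), "fx", "fy", "cx", "cy" (pixels), "dist_coeffs" ([k1, k2, p1, p2, k3] as OpenCV has them; the pictures are not rectified), "T" (4x4, takes a point from camera to world coordinates). Camera axes: x right, y down, z forward; pixel columns grow to the right and rows downward; lengths in m; the calibration is good to about 2 mm. A picture is of the moment at which its call begins.
- robot.close_job(): hands the job in; it is judged then, once.
The state is a dict: "time": time; "joint_positions": joint angles; "qvel": joint speeds; "joint_torque": joint torques, N m; "tool_pos": TCP position; "ee_rot": TCP orientation; "wrist_force": force on the tool from outside, world axes, zero at the start; "wrist_torque": the same for the moment, N m; "width": finger opening in m; "finger_force": force on a finger pad.
Only numpy, scipy, OpenCV 4.12 (cv2) and the standard library are available. Lean on these libraries where they do the work, as an engineer would, in place of code of your own. Each camera call takes 0.05 s, during which the arm holds its last target. There are 200 camera calls.

## Working session

There is one attempt and no reset: what is moved stays moved. The work goes in short steps, Python scripts to look and compute and a tool call to move; the robot and the scene stay as the last step left them, time stands still between calls to the robot, and variables do not carry over. Pictures are saved under pics/ and viewed, at most 14 in all, crops included, and the job is handed in when it is done.

Besides the shell and the picture viewer there is one more tool, called after "Emit:" by a JSON object that holds its "fn" and its "kwargs", one argument or row to a line. arm_command: Moves the arm, as the interface text tells. Its arguments: {"type":"object","properties":{"targets":{"type":"array"}},"required":["targets"]}

```bash
mkdir -p pics; python3 - <<'E'
from bench import robot
import cv2,pickle
o=robot.get_obs();print({k:o[k] for k in('time','tool_pos','ee_rot','width')})
for n in('top','scene'):
    s=robot.snapshot(n);pickle.dump(s,open(n+'.pkl','wb'));cv2.imwrite(f'pics/{n}0.png',s['color'][:,:,::-1]);print(s['T'].round(3).tolist(),s['fx'],s['dist_coeffs'])
E
```

```text
{'time': 0.0, 'tool_pos': array([ 0.22096858, -0.503056  ,  0.20430929]), 'ee_rot': array([-3.13939392e+00, -2.07973579e-04,  4.13801048e-01]), 'width': 0.09393803612398081}
[[-0.012, -0.987, 0.161, 0.313], [-1.0, 0.013, 0.002, -0.01], [-0.004, -0.16, -0.987, 1.313], [0.0, 0.0, 0.0, 1.0]] 511.02885145176566 [-0.08744436  0.          0.          0.          0.        ]
[[0.906, -0.216, 0.365, 0.047], [-0.424, -0.43, 0.797, -1.066], [-0.015, -0.877, -0.481, 0.695], [0.0, 0.0, 0.0, 1.0]] 587.7751965135362 [-0.07749844  0.          0.          0.          0.        ]
```

View pics/top0.png

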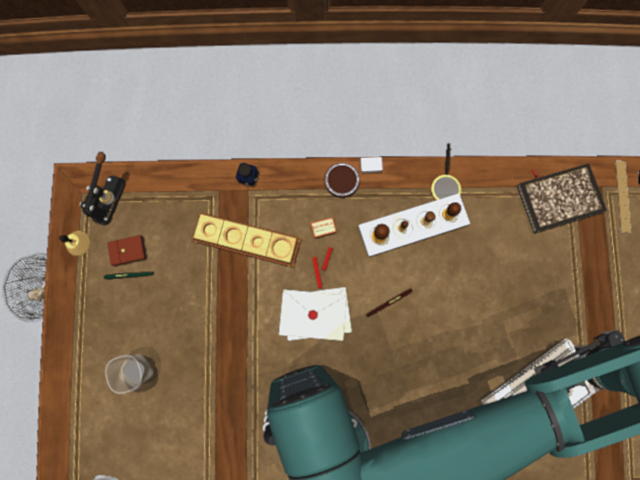

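View pics/scene0.png

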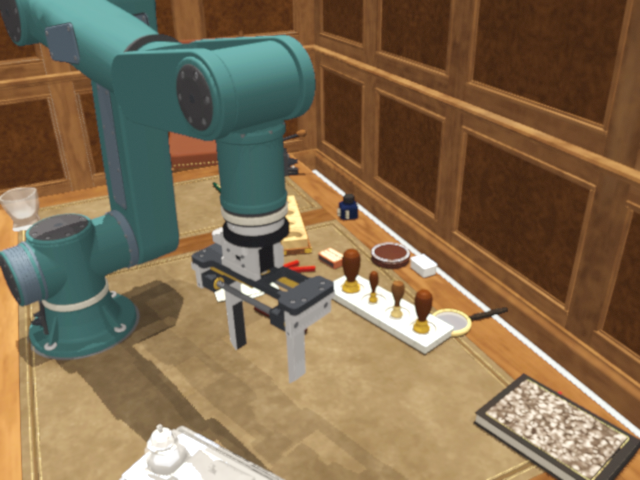

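Top view: slab at about (414,224) with stamps at (382,232), (403,226), (429,218), (452,210). The rack is at about (247,240), with bores at (208,229), (233,236), (258,241), (282,247). Next I'll measure them.

```bash
cat > h.py <<'E'
import cv2,numpy as np
def rays(s,px):
    K=np.array([[s['fx'],0,s['cx']],[0,s['fy'],s['cy']],[0,0,1]])
    u=cv2.undistortPoints(np.float32(px).reshape(-1,1,2),K,np.float64(s['dist_coeffs']))[:,0]
    return np.c_[u,np.ones(len(u))]
def plane(s,px,z):
    d=rays(s,px)@s['T'][:3,:3].T; o=s['T'][:3,3]
    return o+d*((z-o[2])/d[:,2])[:,None]
def cloud(s):
    v,u=np.mgrid[:480,:640]; r=rays(s,np.c_[u.ravel(),v.ravel()])*s['range_z'].reshape(-1,1)
    P=r@s['T'][:3,:3].T+s['T'][:3,3]; P[s['range_z'].ravel()==0]=np.nan
    return P.reshape(480,640,3)
E
python3 - <<'E'
import pickle;from h import *
s=pickle.load(open('top.pkl','rb'));c=pickle.load(open('scene.pkl','rb'))
hsv=cv2.cvtColor(s['color'],cv2.COLOR_RGB2HSV);P=cloud(s)
def rect(m,z,name):
    cs,_=cv2.findContours(m,0,2);k=max(cs,key=cv2.contourArea)
    w=plane(s,k[:,0],z)[:,:2]*1000;r=cv2.minAreaRect(w.astype(np.float32));print(name,r)
    print(cv2.boxPoints(r).round(0).tolist())
m=cv2.inRange(hsv,(0,0,190),(179,40,255));m[:190]=0;m[265:]=0;m[:,:340]=0;m[:,480:]=0
rect(cv2.morphologyEx(m,3,np.ones((7,7))),.02,'slab')
m=cv2.inRange(hsv,(18,40,170),(35,255,255));m[:205]=0;m[275:]=0;m[:,:185]=0;m[:,305:]=0
rect(m,.036,'blocks')
# stamps by depth
for n,S in(('top',s),('scene',c)):
    Q=cloud(S);box=(Q[...,0]>.4)&(Q[...,0]<.8)&(Q[...,1]<-.02)&(Q[...,1]>-.45)&(Q[...,2]>.055)&(Q[...,2]<.125)
    N,L,st,ce=cv2.connectedComponentsWithStats(box.astype(np.uint8))
    for i in range(1,N):
        if st[i,4]>8: q=Q[L==i]*1000;print(n,st[i],q.mean(0).round(),q.min(0).round(),q.max(0).round())
cv2.imwrite('pics/crop.png',np.vstack([cv2.resize(s['color'][200:275,185:305],(640,400),interpolation=2),])[:,:,::-1])
E
```

```text
slab ((557.7216186523438, -233.80946350097656), (84.69322204589844, 275.7852478027344), 17.03268814086914)
[[477.0, -114.0], [558.0, -378.0], [639.0, -353.0], [558.0, -90.0]]
blocks ((525.1671142578125, 202.1457061767578), (255.70745849609375, 63.867794036865234), 74.95884704589844)
[[461.0, 87.0], [523.0, 70.0], [589.0, 317.0], [528.0, 334.0]]
top [447 202  15  15 175] [ 580. -321.   91.] [ 566. -339.   59.] [ 598. -308.  105.]
top [424 211  12  12 105] [ 563. -261.   85.] [ 552. -276.   63.] [ 579. -250.   95.]
top [400 221   8   8  55] [ 545. -197.   78.] [ 538. -206.   59.] [ 554. -189.   88.]
top [374 224  16  16 196] [ 524. -139.  101.] [ 508. -160.   71.] [ 544. -123.  113.]
scene [342 249  19  29 457] [ 526. -153.   87.] [ 511. -164.   55.] [ 547. -132.  111.]
scene [369 271  10  17 140] [ 549. -207.   72.] [ 542. -215.   55.] [ 559. -195.   86.]
scene [392 281  14  20 224] [ 566. -272.   78.] [ 555. -281.   55.] [ 582. -257.   95.]
scene [414 290  19  27 414] [ 580. -333.   83.] [ 568. -344.   55.] [ 600. -313.  104.]
```

View pics/crop.png

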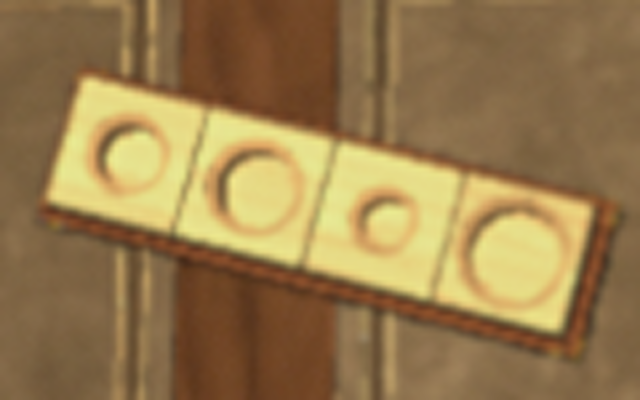

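Bores from left to right (high y to low y) are b, c, a, d, with crop centres at about (132,157), (258,190), (388,222) and (515,255). On the slab, the stamps from high to low y are d, a, b, c, all near their well centres. I'll move above stamp d first, with the fingers closing across the row.

Emit:
{"fn": "arm_command", "kwargs": {
  "targets": [0,0,-10,40,-20,0,-1,0,0,-40,200,-100,0,-1,0,0,-83.3,426,-207,4,-1,0,0,-83.3,426,-207,4,-1,0,0,-83.3,426,-207,4,-1,0,0,-83.3,426,-207,4,-1,0,0,-83.3,426,-207,4,-1,0,0,-83.3,426,-207,4,-1,0,0,-83.3,426,-207,4,-1,0,0,-83.3,426,-207,4,-1,0,0,-83.3,426,-207,4,-1,0,0,-83.3,426,-207,4,-1,0,0,-83.3,426,-207,4,-1,0,0,-83.3,426,-207,4,-1,0,0,-83.3,426,-207,4,-1,0,0,-83.3,426,-207,4,-1]
}}

```text
time: 1.7
tool_pos: [0.5276, -0.1436, 0.2017]
ee_rot: [3.141, 0.0, 1.866]
wrist_force: [0.3, 0.1, 0.0]
width: 0.0941
finger_force: 0.0
```

Emit:
{"fn": "arm_command", "kwargs": {
  "targets": [0,0,0,1.5,0,25,-1,0,0,0,1.5,0,65,-1,0,0,0,1.5,0,105,-1,0,0,0,1.5,0,130,-1,0,0,0,1.5,0,139,-1,0,0,0,1.5,0,139,-1,0,0,0,1.5,0,139,1,0,0,0,1.5,0,139,1,0,0,0,1.5,0,139,1,0,0,0,1.5,0,139,1,0,0,0,1.5,0,139,1,0,0,0,1.5,0,139,1,0,0,0,1.5,0,139,1]
}}

```text
time: 3.0
tool_pos: [0.5277, -0.1413, 0.0626]
ee_rot: [3.141, 0.0, 1.868]
wrist_force: [1.9, 0.1, 0.9]
width: 0.0417
finger_force: 0.6
```

Emit:
{"fn": "arm_command", "kwargs": {
  "targets": [0,0,0,0,0,0,1,0,0,0,0,0,0,1,0,0,0,0,0,0,1,0,0,0,0,0,-5,1,0,0,0,0,0,-20,1,0,0,0,0,0,-45,1,0,0,0,0,0,-75,1,0,0,0,0,0,-105,1,0,0,0,0,0,-128,1,0,0,0,0,0,-137,1,0,0,0,0,0,-137,1,0,0,0,0,0,-137,1]
}}

```text
time: 4.2
tool_pos: [0.5269, -0.1412, 0.1983]
ee_rot: [-3.14, -0.001, 1.868]
wrist_force: [-0.9, 0.8, -2.3]
width: 0.0384
finger_force: 30.0
```

```bash
python3 - <<'E'
from bench import robot
from h import *
o=robot.get_obs();print({k:o[k] for k in('time','tool_pos','ee_rot','width','finger_force','wrist_force')})
t=o['tool_pos']
s=robot.snapshot('scene')
cv2.imwrite('pics/s1.png',cv2.resize(s['color'][120:360,180:500],(800,600))[:,:,::-1])
E
```

```text
{'time': 4.2, 'tool_pos': array([ 0.52689066, -0.141189  ,  0.1983335 ]), 'ee_rot': array([-3.13984208e+00, -1.08581521e-03,  1.86761354e+00]), 'width': 0.03838399631233343, 'finger_force': 29.999450370669365, 'wrist_force': array([-0.92155245,  0.76406991, -2.28445519])}
```

View pics/s1.png

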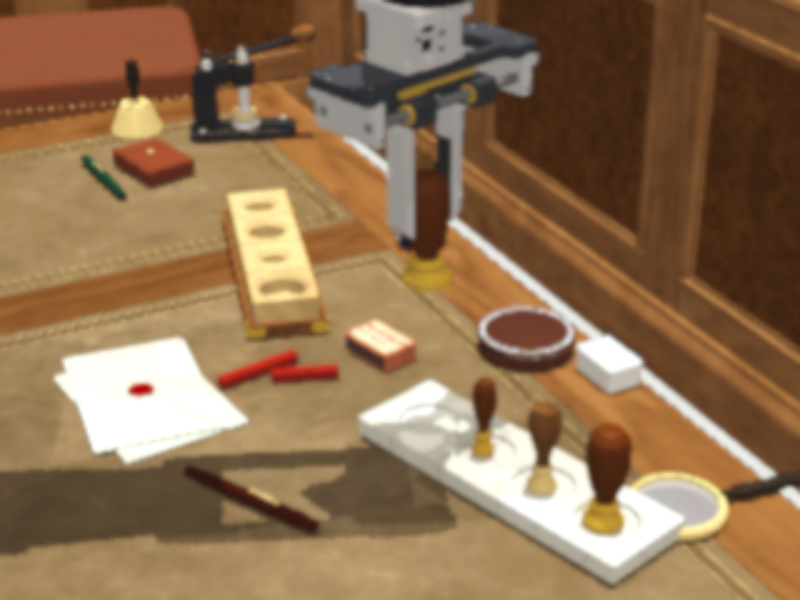

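The stamp is held upright, with its die at crop (428,275). I'll measure its offset from the tool axis with a circle fit.

```bash
cat >> h.py <<'E'
from scipy.optimize import least_squares
def circ(Q,xy,z0,z1,r):
    d=np.hypot(Q[...,0]-xy[0],Q[...,1]-xy[1]); q=Q[(d<.03)&(Q[...,2]>z0)&(Q[...,2]<z1)]
    f=least_squares(lambda p:np.hypot(q[:,0]-p[0],q[:,1]-p[1])-r,xy,loss='soft_l1',f_scale=.001)
    return (f.x*1000).round(1),len(q),round(float(np.sqrt(np.mean(f.fun**2))*1000),2)
E
python3 - <<'E'
from bench import robot
from h import *
Q=cloud(robot.snapshot('scene'));t=robot.get_obs()['tool_pos']
print('held',circ(Q,t[:2],.152,.158,.0205))
print('a',circ(Q,(.548,-.203),.060,.071,.010))
print('b',circ(Q,(.567,-.264),.075,.083,.0133))
print('c',circ(Q,(.585,-.326),.068,.084,.017))
E
```

```text
held (array([ 531.7, -141.6]), 78, 2.48)
a (array([ 552.3, -201.6]), 52, 1.54)
b (array([ 570.4, -264.3]), 51, 1.64)
c (array([ 586.5, -324.7]), 126, 1.33)
```

Emit:
{"fn": "arm_command", "kwargs": {
  "targets": [0,0,1,6,1,0,1,0,0,3,20,4,0,1,0,0,6,45,9,0,1,0,0,10,75,14,0,1,0,0,14,107,21,0,1,0,0,18,139,27,0,1,0,0,22,171,33,0,1,0,0,26,200,39,0,1,0,0,29,224,43,0,1,0,0,31,240,46,0,1,0,0,32,247,48,0,1,0,0,32,247,48,0,1,0,0,32,247,48,0,1,0,0,32,247,48,0,1]
}}

```text
time: 5.7
tool_pos: [0.501, 0.1084, 0.1991]
ee_rot: [-3.141, 0.001, 1.309]
wrist_force: [0.1, 0.4, -2.3]
width: 0.0382
finger_force: 30.0
```

```bash
python3 - <<'E'
from bench import robot
from h import *
t=robot.get_obs()['tool_pos']
s=robot.snapshot('scene');c=robot.snapshot('top')
a=cv2.resize(s['color'][150:300,220:380],(400,375));b=cv2.resize(c['color'][190:310,180:310],(400,375))
cv2.imwrite('pics/s2.png',np.hstack([a,b])[:,:,::-1])
print(t,circ(cloud(s),t[:2],.152,.158,.0205))
E
```

```text
[0.5009981  0.10844335 0.19911256] (array([504.3, 107.2]), 40, 2.36)
```

View pics/s2.png

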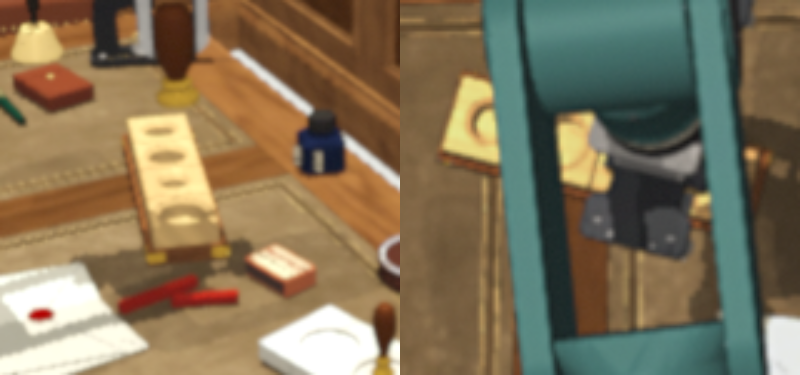

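Scene crop: the die at (178,95) is held above the d bore. I'll lower it in two stages.

Emit:
{"fn": "arm_command", "kwargs": {
  "targets": [0,0,0,2,-0.5,8,1,0,0,0,2,-0.5,25,1,0,0,0,2,-0.5,50,1,0,0,0,2,-0.5,75,1,0,0,0,2,-0.5,95,1,0,0,0,2,-0.5,106,1,0,0,0,2,-0.5,110,1,0,0,0,2,-0.5,114,1,0,0,0,2,-0.5,118,1,0,0,0,2,-0.5,122,1,0,0,0,2,-0.5,122,1]
}}

```text
time: 6.9
tool_pos: [0.5012, 0.111, 0.0774]
ee_rot: [3.142, 0.0, 1.309]
wrist_force: [-0.2, -0.3, -2.8]
width: 0.0383
finger_force: 30.0
```

Emit:
{"fn": "arm_command", "kwargs": {
  "targets": [0,0,0,0,0,4,1,0,0,0,0,0,8,1,0,0,0,0,0,11,1,0,0,0,0,0,13,1,0,0,0,0,0,13.5,1,0,0,0,0,0,13.5,1]
}}

```text
time: 7.5
tool_pos: [0.5012, 0.1109, 0.0639]
ee_rot: [-3.142, 0.0, 1.309]
wrist_force: [0.0, -0.3, -2.0]
width: 0.0383
finger_force: 30.0
```

Emit:
{"fn": "arm_command", "kwargs": {
  "targets": [0,0,0,0,0,0,-1,0,0,0,0,0,0,-1,0,0,0,0,0,0,-1,0,0,0,0,0,0,-1,0,0,0,0,0,0,-1,0,0,0,0,0,-10,-1,0,0,0,0,0,-45,-1,0,0,0,0,0,-90,-1,0,0,0,0,0,-130,-1,0,0,-3,-20,9,-136,-1,0,0,-32,-291,127,-136,-1,0,0,-32,-291,127,-136,-1,0,0,-32,-291,127,-136,-1,0,0,-32,-291,127,-136,-1,0,0,-32,-291,127,-136,-1,0,0,-32,-291,127,-136,-1,0,0,-32,-291,127,-136,-1,0,0,-32,-291,127,-136,-1,0,0,-32,-291,127,-136,-1,0,0,-32,-291,127,-136,-1]
}}

```text
time: 9.5
tool_pos: [0.5487, -0.2012, 0.2005]
ee_rot: [3.141, -0.0, 1.87]
wrist_force: [0.4, -0.2, 0.1]
width: 0.0943
finger_force: 0.0
```

```bash
python3 - <<'E'
from bench import robot
from h import *
o=robot.get_obs();print(o['time'],o['tool_pos'],o['ee_rot'])
s=robot.snapshot('scene')
cv2.imwrite('pics/s3.png',cv2.resize(s['color'][150:350,220:480],(780,600))[:,:,::-1])
c=cloud(robot.snapshot('top'));q=c[(abs(c[...,0]-.501)<.03)&(abs(c[...,1]-.11)<.03)&(c[...,2]>.06)]*1000;print(len(q),q.min(0),q.max(0))
E
```

```text
9.5 [ 0.54872214 -0.20121533  0.20050281] [ 3.14099427e+00 -9.73943487e-05  1.86981659e+00]
212 [480.17944358  89.49570969  76.54754774] [517.97271665 126.97055385 115.99505274]
```

View pics/s3.png

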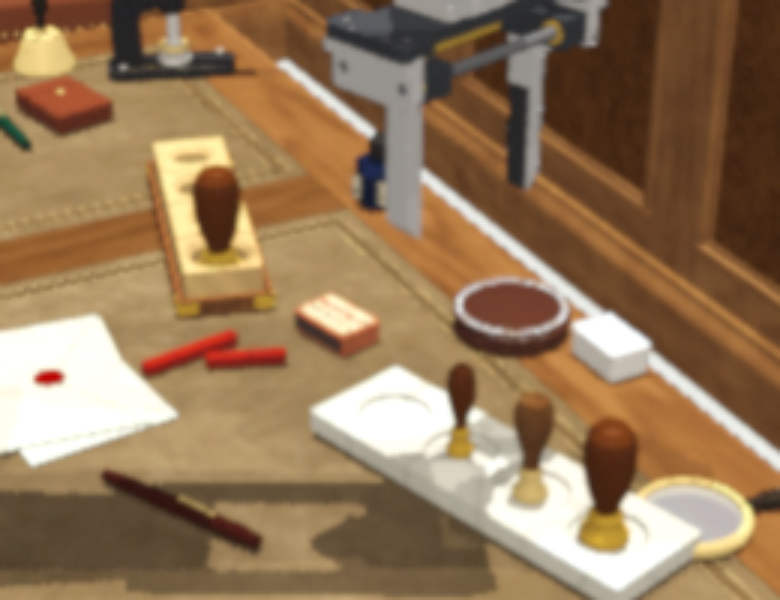

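Stamp d stands in its bore at crop (217,230). Next is stamp a.

Emit:
{"fn": "arm_command", "kwargs": {
  "targets": [0,0,0,-1,0,25,-1,0,0,0,-1,0,70,-1,0,0,0,-1,0,115,-1,0,0,0,-1,0,145,-1,0,0,0,-1,0,155,-1,0,0,0,-1,0,155,-1,0,0,0,-1,0,155,1,0,0,0,-1,0,155,1,0,0,0,-1,0,155,1,0,0,0,-1,0,155,1,0,0,0,-1,0,155,1,0,0,0,-1,0,155,1,0,0,0,-1,0,155,1,0,0,0,-1,0,155,1,0,0,0,-1,0,155,1,0,0,0,-1,0,155,1,0,0,0,-1,0,155,1,0,0,0,-1,0,155,1,0,0,0,-1,0,155,1]
}}

```text
time: 11.5
tool_pos: [0.5488, -0.2039, 0.0449]
ee_rot: [-3.141, -0.0, 1.868]
wrist_force: [0.1, -0.3, -0.1]
width: 0.0189
finger_force: 30.0
```

Emit:
{"fn": "arm_command", "kwargs": {
  "targets": [0,0,0,0,0,-5,1,0,0,0,0,0,-20,1,0,0,0,0,0,-45,1,0,0,0,0,0,-75,1,0,0,0,0,0,-108,1,0,0,0,0,0,-135,1,0,0,0,0,0,-150,1,0,0,0,0,0,-155,1,0,0,0,0,0,-155,1,0,0,0,0,0,-155,1]
}}

```text
time: 12.5
tool_pos: [0.5482, -0.2036, 0.1982]
ee_rot: [-3.139, -0.002, 1.868]
wrist_force: [-0.5, 0.5, -0.1]
width: 0.0189
finger_force: 30.0
```

```bash
python3 - <<'E'
from bench import robot
from h import *
o=robot.get_obs();t=o['tool_pos'];print(t,o['width'],o['finger_force'],o['ee_rot'])
s=robot.snapshot('scene');z=t[2]-.0305
print(circ(cloud(s),t[:2],z+.001,z+.008,.010))
cv2.imwrite('pics/s4.png',cv2.resize(s['color'][140:300,300:500],(750,600))[:,:,::-1])
E
```

```text
[ 0.54819919 -0.20361714  0.19823236] 0.01894604906502009 29.999923895811662 [-3.13934835e+00 -2.00215642e-03  1.86765094e+00]
(array([ 551.3, -201. ]), 31, 1.71)
```

View pics/s4.png

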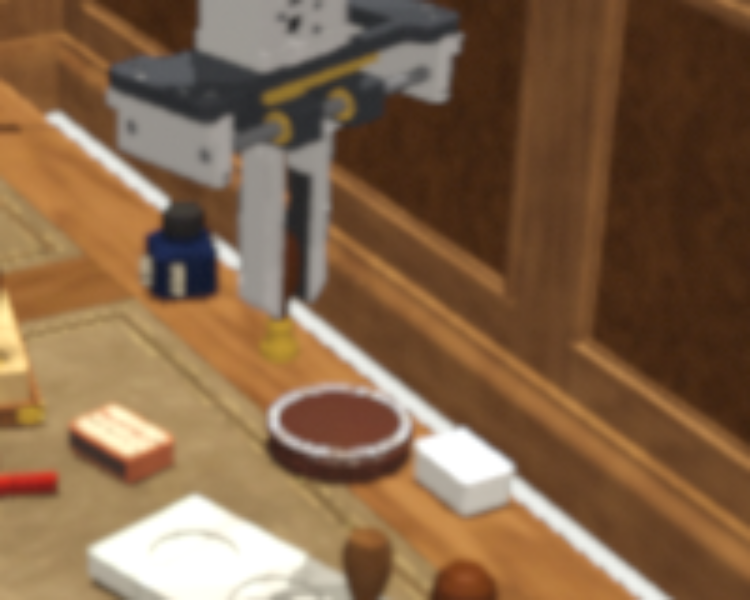

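Stamp a is held upright, with its die at crop (280,340). I'll carry it to block a.

Emit:
{"fn": "arm_command", "kwargs": {
  "targets": [0,0,1,6,1,0,1,0,0,3,20,4,0,1,0,0,5,45,9,0,1,0,0,7,78,17,0,1,0,0,10,114,25,0,1,0,0,13,150,32,0,1,0,0,16,186,40,0,1,0,0,19,222,48,0,1,0,0,22,258,56,0,1,0,0,25,292,63,0,1,0,0,28,322,69,0,1,0,0,30,346,75,0,1,0,0,31.5,361,78,0,1,0,0,32,367,79,0,1,0,0,32,367,79,0,1,0,0,32,367,79,0,1,0,0,32,367,79,0,1]
}}

```text
time: 14.25
tool_pos: [0.5172, 0.1692, 0.1998]
ee_rot: [-3.141, 0.001, 1.308]
wrist_force: [-0.2, 0.3, -0.8]
width: 0.0193
finger_force: 30.0
```

Emit:
{"fn": "arm_command", "kwargs": {
  "targets": [0,0,0,1,-1,8,1,0,0,0,1,-1,28,1,0,0,0,1,-1,55,1,0,0,0,1,-1,82,1,0,0,0,1,-1,106,1,0,0,0,1,-1,120,1,0,0,0,1,-1,126,1,0,0,0,1,-1,130,1,0,0,0,1,-1,134,1,0,0,0,1,-1,138,1,0,0,0,1,-1,140,1,0,0,0,1,-1,140,1]
}}

```text
time: 15.45
tool_pos: [0.5165, 0.1713, 0.0601]
ee_rot: [3.141, -0.0, 1.309]
wrist_force: [0.3, -0.3, -1.1]
width: 0.019
finger_force: 30.0
```

```bash
python3 - <<'E'
from bench import robot
from h import *
o=robot.get_obs();t=o['tool_pos'];print(t,o['width'],o['finger_force'],o['wrist_force'],o['wrist_torque'])
s=robot.snapshot('scene')
cv2.imwrite('pics/s5.png',cv2.resize(s['color'][160:260,240:360],(720,600),interpolation=2)[:,:,::-1])
E
```

```text
[0.51652376 0.17132957 0.06009571] 0.01900295477561117 29.99994769517798 [ 0.2717574  -0.34243323 -1.07794423] [-0.02995423 -0.06706702  0.03999461]
```

View pics/s5.png

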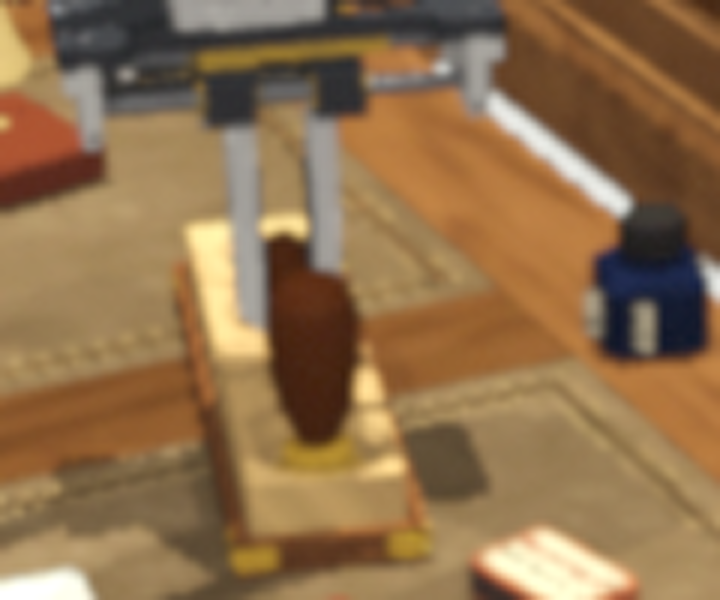

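Stamp a is hidden behind stamp d here, but the wrist shows no contact force, so I'll continue down.

Emit:
{"fn": "arm_command", "kwargs": {
  "targets": [0,0,0,0,0,3,1,0,0,0,0,0,6,1,0,0,0,0,0,9,1,0,0,0,0,0,12,1,0,0,0,0,0,13.5,1,0,0,0,0,0,13.5,1]
}}

```text
time: 16.1
tool_pos: [0.5162, 0.1713, 0.0461]
ee_rot: [-3.141, 0.0, 1.309]
wrist_force: [-0.0, -0.5, -0.8]
width: 0.0192
finger_force: 30.0
```

Emit:
{"fn": "arm_command", "kwargs": {
  "targets": [0,0,0,0,0,0,-1,0,0,0,0,0,0,-1,0,0,0,0,0,0,-1,0,0,0,0,0,0,-1,0,0,0,0,0,0,-1,0,0,0,0,0,-10,-1,0,0,0,0,0,-50,-1,0,0,0,0,0,-100,-1,0,0,0,0,0,-146,-1,0,0,-3,-25,10,-154,-1,0,0,-32,-408,162,-154,-1,0,0,-32,-408,162,-154,-1,0,0,-32,-408,162,-154,-1,0,0,-32,-408,162,-154,-1,0,0,-32,-408,162,-154,-1,0,0,-32,-408,162,-154,-1,0,0,-32,-408,162,-154,-1,0,0,-32,-408,162,-154,-1,0,0,-32,-408,162,-154,-1,0,0,-32,-408,162,-154,-1]
}}

```text
time: 18.1
tool_pos: [0.5669, -0.2687, 0.2002]
ee_rot: [-3.141, 0.001, 1.863]
wrist_force: [0.1, 0.1, -0.2]
width: 0.0939
finger_force: 0.0
```

```bash
python3 - <<'E'
from bench import robot
from h import *
o=robot.get_obs();print(o['time'],o['tool_pos'],o['ee_rot'])
s=robot.snapshot('scene');c=robot.snapshot('top')
a=cv2.resize(s['color'][180:280,240:360],(400,333));b=cv2.resize(c['color'][205:275,185:305],(400,333),interpolation=2)
cv2.imwrite('pics/s6.png',np.hstack([a,b])[:,:,::-1])
E
```

```text
18.1 [ 0.56688431 -0.26867733  0.20024972] [-3.14088372e+00  8.52407521e-04  1.86250567e+00]
```

View pics/s6.png

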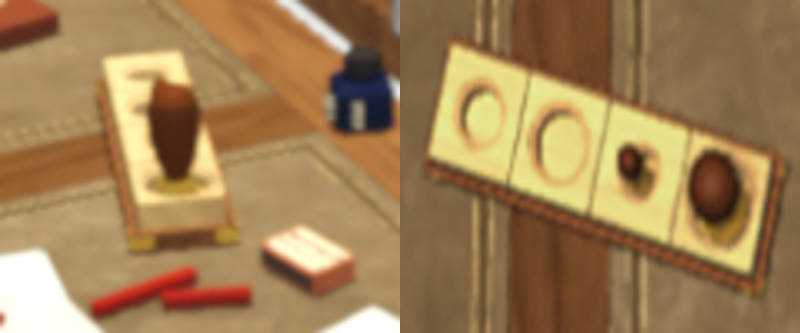

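Right half: a at (630,165) and d at (715,190) both sit in their bores. Next is stamp b.

Emit:
{"fn": "arm_command", "kwargs": {
  "targets": [0,0,0,0,0,0,-1,0,0,0,0,0,25,-1,0,0,0,0,0,65,-1,0,0,0,0,0,85,-1,0,0,0,0,0,90,-1,0,0,0,0,0,90,-1,0,0,0,0,0,90,-1]
}}

```text
time: 18.9
tool_pos: [0.5685, -0.2645, 0.1127]
ee_rot: [3.139, 0.003, 1.869]
wrist_force: [0.4, -0.6, 0.4]
width: 0.0937
finger_force: 0.0
```

Emit:
{"fn": "arm_command", "kwargs": {
  "targets": [0,0,0,0,0,20,-1,0,0,0,0,0,40,-1,0,0,0,0,0,50,-1,0,0,0,0,0,50,-1,0,0,0,0,0,50,1,0,0,0,0,0,50,1,0,0,0,0,0,50,1,0,0,0,0,0,50,1,0,0,0,0,0,50,1,0,0,0,0,0,50,1,0,0,0,0,0,50,1,0,0,0,0,0,50,1,0,0,0,0,0,50,1,0,0,0,0,0,50,1,0,0,0,0,0,50,1,0,0,0,0,0,50,1]
}}

```text
time: 20.5
tool_pos: [0.5674, -0.2647, 0.0605]
ee_rot: [3.142, 0.0, 1.868]
wrist_force: [0.6, 0.1, 0.3]
width: 0.0248
finger_force: 30.0
```

Emit:
{"fn": "arm_command", "kwargs": {
  "targets": [0,0,0,0,0,-3,1,0,0,0,0,0,-10,1,0,0,0,0,0,-16,1,0,0,0,0,0,-18,1,0,0,0,0,0,-18,1,0,0,0,0,0,-18,1]
}}

```text
time: 21.1
tool_pos: [0.5673, -0.2647, 0.0785]
ee_rot: [-3.142, 0.0, 1.868]
wrist_force: [-0.9, 0.1, -1.9]
width: 0.0247
finger_force: 30.0
```

```bash
python3 - <<'E'
from bench import robot
from h import *
o=robot.get_obs();t=o['tool_pos'];print(t,o['width'],o['finger_force'],o['ee_rot'])
s=robot.snapshot('scene');z=t[2]-.045
print(circ(cloud(s),t[:2],z+.001,z+.008,.0135))
cv2.imwrite('pics/s7.png',cv2.resize(s['color'][220:320,340:460],(720,600))[:,:,::-1])
E
```

```text
[ 0.56729827 -0.26470263  0.07854929] 0.024667899415919327 29.99978409253572 [-3.14158862e+00  1.32027311e-04  1.86764712e+00]
(array([ 571.4, -263.2]), 54, 2.2)
```

View pics/s7.png

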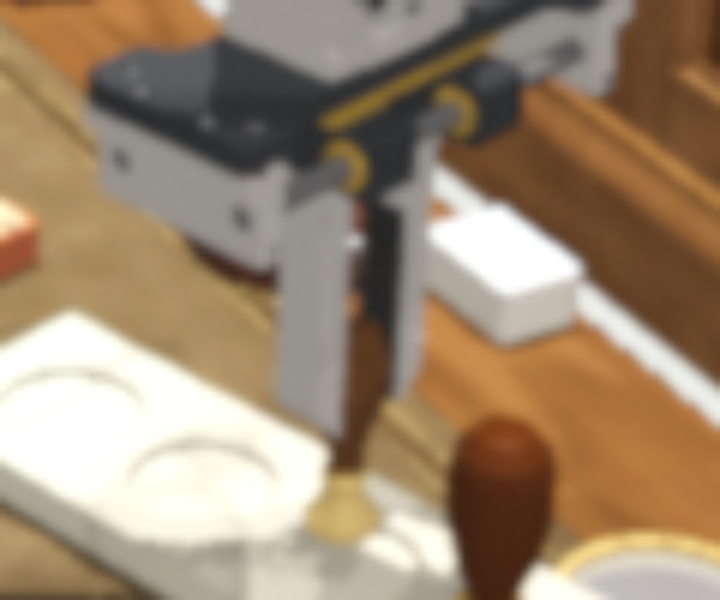

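Stamp b is held upright, with its die at crop (345,510). I'll lift it to transit height.

Emit:
{"fn": "arm_command", "kwargs": {
  "targets": [0,0,0,0,0,-8,1,0,0,0,0,0,-25,1,0,0,0,0,0,-50,1,0,0,0,0,0,-78,1,0,0,0,0,0,-102,1,0,0,0,0,0,-117,1,0,0,0,0,0,-121,1,0,0,0,0,0,-121,1,0,0,0,0,0,-121,1]
}}

```text
time: 22.05
tool_pos: [0.5667, -0.2644, 0.1977]
ee_rot: [-3.14, -0.002, 1.868]
wrist_force: [0.3, 0.8, -1.3]
width: 0.0249
finger_force: 30.0
```

Emit:
{"fn": "arm_command", "kwargs": {
  "targets": [0,0,1,6,2,0,1,0,0,2,22,6,0,1,0,0,4,48,13,0,1,0,0,6,82,22,0,1,0,0,8,119,32,0,1,0,0,10,156,42,0,1,0,0,12,193,53,0,1,0,0,14,230,63,0,1,0,0,16,267,73,0,1,0,0,18,304,83,0,1,0,0,20,341,93,0,1,0,0,22,378,103,0,1,0,0,24,415,113,0,1,0,0,26,450,123,0,1,0,0,28,482,131,0,1,0,0,30,510,139,0,1,0,0,31.5,530,145,0,1,0,0,32,540,147,0,1,0,0,32,540,147,0,1,0,0,32,540,147,0,1]
}}

```text
time: 24.05
tool_pos: [0.5497, 0.294, 0.199]
ee_rot: [-3.141, 0.001, 1.309]
wrist_force: [-0.0, -0.0, -1.2]
width: 0.025
finger_force: 30.0
```

```bash
python3 - <<'E'
from bench import robot
from h import *
t=robot.get_obs()['tool_pos'];print(t)
c=cloud(robot.snapshot('scene'));z=t[2]-.045
print(circ(c,t[:2],z+.001,z+.008,.0135))
d=np.hypot(c[...,0]-t[0],c[...,1]-t[1]);q=c[(d<.04)&(c[...,2]>.1)&(c[...,2]<t[2])];print(np.sort(q[:,2])[:5]-z)
E
```

```text
[0.54972478 0.29396008 0.19895025]
(array([552.7, 294.9]), 27, 3.09)
[0.00020011 0.00080014 0.00090359 0.00122728 0.0013142 ]
```

Emit:
{"fn": "arm_command", "kwargs": {
  "targets": [0,0,0,1,0,8,1,0,0,0,1,0,25,1,0,0,0,1,0,50,1,0,0,0,1,0,75,1,0,0,0,1,0,95,1,0,0,0,1,0,107,1,0,0,0,1,0,112,1,0,0,0,1,0,116,1,0,0,0,1,0,120,1,0,0,0,1,0,123,1,0,0,0,1,0,123,1]
}}

```text
time: 25.2
tool_pos: [0.5503, 0.2957, 0.0766]
ee_rot: [3.141, -0.0, 1.309]
wrist_force: [-0.1, 0.4, -0.5]
width: 0.0249
finger_force: 30.0
```

Emit:
{"fn": "arm_command", "kwargs": {
  "targets": [0,0,0,0,0,3,1,0,0,0,0,0,6,1,0,0,0,0,0,9,1,0,0,0,0,0,12,1,0,0,0,0,0,14,1,0,0,0,0,0,14,1,0,0,0,0,0,14,1]
}}

```text
time: 25.9
tool_pos: [0.5502, 0.2957, 0.0624]
ee_rot: [-3.142, 0.0, 1.309]
wrist_force: [0.2, 0.8, -0.9]
width: 0.0248
finger_force: 30.0
```

Emit:
{"fn": "arm_command", "kwargs": {
  "targets": [0,0,0,0,0,0.7,1,0,0,0,0,0,0.7,-1,0,0,0,0,0,0.7,-1,0,0,0,0,0,0.7,-1,0,0,0,0,0,0.7,-1,0,0,0,0,0,0.7,-1,0,0,0,0,0,-10,-1,0,0,0,0,0,-50,-1,0,0,0,0,0,-95,-1,0,0,0,0,0,-133,-1,0,0,0,-10,3,-138,-1,0,0,-32,-591,195,-138,-1,0,0,-32,-591,195,-138,-1,0,0,-32,-591,195,-138,-1,0,0,-32,-591,195,-138,-1,0,0,-32,-591,195,-138,-1,0,0,-32,-591,195,-138,-1,0,0,-32,-591,195,-138,-1]
}}

```text
time: 27.7
tool_pos: [0.5696, -0.0585, 0.2001]
ee_rot: [-3.141, -0.0, 1.868]
wrist_force: [0.7, 0.1, 0.2]
width: 0.0937
finger_force: 0.0
```

```bash
python3 - <<'E'
from bench import robot
from h import *
import math
o=robot.get_obs();t=o['tool_pos'];w=o['ee_rot'][2];print(t,w)
d=np.array([.5858,-.3256])-t[:2];print(d@[math.cos(w),math.sin(w)],d@[math.sin(w),-math.cos(w)],math.degrees(1.8676-w),t[2])
E
```

```text
[ 0.56960286 -0.05845227  0.20009243] 1.8675462549523005
-0.26020748150215567 -0.06262847681945746 0.0030793644029045667 0.20009242928296325
```

Emit:
{"fn": "arm_command", "kwargs": {
  "targets": [0,0,0,-50,-12,0,-1,0,0,0,-100,-24,0,-1,0,0,0,-150,-36,0,-1,0,0,0,-195,-47,0,-1,0,0,0,-225,-54,0,-1,0,0,0,-235,-57,0,-1,0,0,0,-235,-57,0,-1,0,0,0,-235,-57,0,-1,0,0,0,-235,-57,0,-1,0,0,0,-235,-57,0,-1]
}}

```text
time: 28.7
tool_pos: [0.5849, -0.296, 0.201]
ee_rot: [3.141, 0.0, 1.87]
wrist_force: [-0.3, -0.0, 0.0]
width: 0.0941
finger_force: 0.0
```

```bash
python3 - <<'E'
from bench import robot
from h import *
import math
o=robot.get_obs();t=o['tool_pos'];w=o['ee_rot'][2];print(t,w)
d=np.array([.5858,-.3256])-t[:2];print(d@[math.cos(w),math.sin(w)],d@[math.sin(w),-math.cos(w)],math.degrees(1.8676-w),t[2])
s=robot.snapshot('scene');c=robot.snapshot('top')
a=cv2.resize(s['color'][170:350,240:480],(400,300));b=cv2.resize(c['color'][205:275,185:305],(400,300),interpolation=2)
cv2.imwrite('pics/s8.png',np.hstack([a,b])[:,:,::-1])
E
```

```text
[ 0.58493145 -0.29595343  0.20099379] 1.8698811000943278
-0.02858637162678312 -0.007905247946155186 -0.13069740805188348 0.20099378993725947
```

View pics/s8.png

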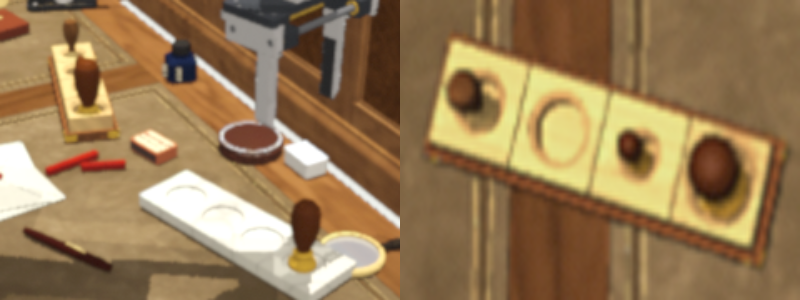

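Stamp b stands upright in its bore, at (465,90) in the right half. Next is stamp c.

Emit:
{"fn": "arm_command", "kwargs": {
  "targets": [0,0,0,-15,-4,0,-1,0,0,0,-28,-8,0,-1,0,0,0,-28,-8,0,-1,0,0,0,-28,-8,20,-1,0,0,0,-28,-8,50,-1,0,0,0,-28,-8,62,-1,0,0,0,-28,-8,62,-1,0,0,0,-28,-8,62,-1,0,0,0,-28,-8,62,-1]
}}

```text
time: 29.7
tool_pos: [0.586, -0.3273, 0.1406]
ee_rot: [3.14, 0.003, 1.868]
wrist_force: [-0.5, -0.1, -0.3]
width: 0.0943
finger_force: 0.0
```

Emit:
{"fn": "arm_command", "kwargs": {
  "targets": [0,0,0,1.5,0,25,-1,0,0,0,1.5,0,55,-1,0,0,0,1.5,0,77,-1,0,0,0,1.5,0,82,-1,0,0,0,1.5,0,82,-1,0,0,0,1.5,0,82,1,0,0,0,1.5,0,82,1,0,0,0,1.5,0,82,1,0,0,0,1.5,0,82,1,0,0,0,1.5,0,82,1,0,0,0,1.5,0,82,1,0,0,0,1.5,0,82,1,0,0,0,1.5,0,82,1,0,0,0,1.5,0,82,1,0,0,0,1.5,0,82,1,0,0,0,1.5,0,82,1,0,0,0,1.5,0,82,1]
}}

```text
time: 31.4
tool_pos: [0.5848, -0.3253, 0.0564]
ee_rot: [3.141, 0.0, 1.868]
wrist_force: [0.7, -0.4, -1.5]
width: 0.0334
finger_force: 30.0
```

Emit:
{"fn": "arm_command", "kwargs": {
  "targets": [0,0,0,0,0,-4,1,0,0,0,0,0,-15,1,0,0,0,0,0,-35,1,0,0,0,0,0,-62,1,0,0,0,0,0,-92,1,0,0,0,0,0,-120,1,0,0,0,0,0,-137,1,0,0,0,0,0,-142,1,0,0,0,0,0,-142,1,0,0,0,0,0,-142,1]
}}

```text
time: 32.4
tool_pos: [0.5842, -0.325, 0.1971]
ee_rot: [-3.14, -0.002, 1.868]
wrist_force: [-0.5, -1.2, -1.7]
width: 0.033
finger_force: 30.0
```

```bash
python3 - <<'E'
from bench import robot
from h import *
import math
o=robot.get_obs();t=o['tool_pos'];w=o['ee_rot'][2];print(t,w,o['width'])
c=cloud(robot.snapshot('scene'));z=t[2]-.042
print(circ(c,t[:2],z+.001,z+.008,.017))
d=np.array([.5335,.2330])-t[:2];print(d@[math.cos(w),math.sin(w)],d@[math.sin(w),-math.cos(w)],math.degrees(1.309-w))
E
```

```text
[ 0.58417225 -0.32502128  0.19709962] 1.8676297926324819 0.0329787751540317
(array([ 586.4, -324.1]), 78, 1.97)
0.5484389057504724 0.1147614442618121 -32.007129428109586
```

Emit:
{"fn": "arm_command", "kwargs": {
  "targets": [0,0,1,6,1,0,1,0,0,2,22,5,0,1,0,0,4,48,10,0,1,0,0,6,82,17,0,1,0,0,8,120,25,0,1,0,0,10,158,33,0,1,0,0,12,196,41,0,1,0,0,14,234,49,0,1,0,0,16,272,57,0,1,0,0,18,310,65,0,1,0,0,20,348,73,0,1,0,0,22,386,81,0,1,0,0,24,423,89,0,1,0,0,26,458,96,0,1,0,0,28,490,103,0,1,0,0,30,518,109,0,1,0,0,31.5,538,113,0,1,0,0,32,548,115,0,1,0,0,32,548,115,0,1,0,0,32,548,115,0,1]
}}

```text
time: 34.45
tool_pos: [0.5342, 0.2316, 0.1981]
ee_rot: [-3.141, 0.001, 1.309]
wrist_force: [0.4, -0.2, -2.3]
width: 0.0331
finger_force: 30.0
```

Emit:
{"fn": "arm_command", "kwargs": {
  "targets": [0,0,0,1,-0.7,8,1,0,0,0,1,-0.7,25,1,0,0,0,1,-0.7,50,1,0,0,0,1,-0.7,76,1,0,0,0,1,-0.7,98,1,0,0,0,1,-0.7,110,1,0,0,0,1,-0.7,115,1,0,0,0,1,-0.7,119,1,0,0,0,1,-0.7,123,1,0,0,0,1,-0.7,126,1,0,0,0,1,-0.7,126,1]
}}

```text
time: 35.55
tool_pos: [0.5341, 0.2335, 0.0727]
ee_rot: [3.141, -0.0, 1.309]
wrist_force: [0.6, -0.2, -2.2]
width: 0.0333
finger_force: 30.0
```

Emit:
{"fn": "arm_command", "kwargs": {
  "targets": [0,0,0,0,0,3,1,0,0,0,0,0,6,1,0,0,0,0,0,9,1,0,0,0,0,0,12,1,0,0,0,0,0,14,1,0,0,0,0,0,14.5,1,0,0,0,0,0,14.5,1]
}}

```text
time: 36.25
tool_pos: [0.5339, 0.2334, 0.0578]
ee_rot: [-3.141, 0.0, 1.309]
wrist_force: [-0.2, -0.6, -1.4]
width: 0.0333
finger_force: 30.0
```

Now I'll release, rise and back off along the row.

Emit:
{"fn": "arm_command", "kwargs": {
  "targets": [0,0,0,0,0,0,-1,0,0,0,0,0,0,-1,0,0,0,0,0,0,-1,0,0,0,0,0,0,-1,0,0,0,0,0,0,-1,0,0,0,0,0,-10,-1,0,0,0,0,0,-50,-1,0,0,0,0,0,-95,-1,0,0,0,0,0,-138,-1,0,0,0,-20,0,-142,-1,0,0,0,-60,0,-142,-1,0,0,0,-110,0,-142,-1,0,0,0,-160,0,-142,-1,0,0,0,-210,0,-142,-1,0,0,0,-260,0,-142,-1,0,0,0,-310,0,-142,-1,0,0,0,-350,0,-142,-1,0,0,0,-360,0,-142,-1,0,0,0,-360,0,-142,-1,0,0,0,-360,0,-142,-1]
}}

```text
time: 38.25
tool_pos: [0.4409, -0.1135, 0.1999]
ee_rot: [-3.141, -0.001, 1.309]
wrist_force: [0.6, 0.1, 0.3]
width: 0.0941
finger_force: 0.0
```

```bash
python3 - <<'E'
from bench import robot
from h import *
print(robot.get_obs()['tool_pos'])
s=robot.snapshot('scene');c=robot.snapshot('top')
a=cv2.resize(s['color'][160:260,230:350],(400,333),interpolation=2);b=cv2.resize(c['color'][205:275,185:305],(400,333),interpolation=2)
cv2.imwrite('pics/s9.png',np.hstack([a,b])[:,:,::-1])
Q=cloud(c)
for n,x,y in(('d',.5003,.1094),('a',.5169,.1712),('c',.5335,.233),('b',.5501,.2948)):
    q=Q[(np.hypot(Q[...,0]-x,Q[...,1]-y)<.025)&(Q[...,2]>.065)];m=q.max(0);print(n,q[q[:,2]>m[2]-.02].mean(0).round(4),m[2])
E
```

```text
[ 0.44086944 -0.11349412  0.19993302]
d [0.4981 0.1078 0.1054] 0.11515190912860152
a [0.5143 0.1715 0.0815] 0.08948536032103371
c [0.5304 0.2318 0.0984] 0.10978413954243149
b [0.5463 0.2948 0.0878] 0.09529832916470005
```

View pics/s9.png

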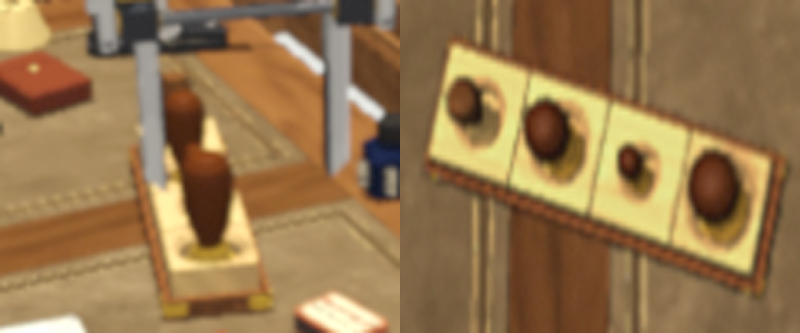

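All four stamps are in their bores. Stamp c's top height reads a little high, so I'll check it robustly against its earlier slab value before handing in.

```bash
python3 - <<'E'
from bench import robot
from h import *
import pickle
O=cloud(pickle.load(open('top.pkl','rb')));Q=np.median([cloud(robot.snapshot('top')) for _ in range(5)],0)
for n,r,p,w in(('d',.012,(.5003,.1094),(.5277,-.1413)),('a',.006,(.5169,.1712),(.5488,-.2039)),('c',.01,(.5335,.233),(.5848,-.3253)),('b',.008,(.5501,.2948),(.5674,-.2647))):
    f=lambda C,x:np.median(C[(np.hypot(C[...,0]-x[0],C[...,1]-x[1])<r)&(C[...,2]>.065)][:,2])*1000
    print(n,'slab',f(O,w),'now',f(Q,p))
E
```

```text
d slab 107.20137327300006 now 108.68850960391829
a slab 83.98233996351667 now 83.92513449793348
c slab 99.67390720846092 now 101.23439013967061
b slab 90.25800054530563 now 91.76789181887534
```

All four stamps read about 1 mm higher than on the slab, as expected, so they are seated. Handing in.

```bash
python3 -c "
from bench import robot
print(robot.close_job())"
```

```text
the job is handed in; nothing more can be done
None
```

I moved all four stamps into their own bores and handed the job in at about 39 s; camera checks before that showed each upright and seated at the right height, but the hand-in returned no verdict.

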